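# Sort two charger bricks with a slide-through gauge

### The arm

A 6-joint arm with a two-finger parallel gripper is mounted at the origin on the work surface. World frame = base frame: x ahead of the robot, y to its left, z up, the work surface at z = 0. Lengths are in m, angles in rad, forces in N, time in s.
With the tool pointing down it reaches from about 0.375 to 0.9 m from the base axis. Payload 3.1 kg.
Tool frame: the origin (TCP) lies midway between the tips of the shut fingers; the grasp point (between the pads) lies 19 mm behind it; z points along the fingers, y is the line along which they close (so a half turn about z gives the same grasp; the last joint's range is limited). The gripper opens to 87 mm and grips with 3 to 60 N. Pads are 19 mm wide; open, the fingers measure 117 mm over their backs; the gripper's body (75 mm by 190 mm) begins 51 mm behind the grasp point.
Start: joints at [1.125, 0.527, 1.433, -0, 1.181, -0.178], TCP at [0.165, 0.603, 0.223] pointing down, gripper open.
Joint ranges: [-3.08, 3.08], [-0.75, 2.2], [0.22, 2.44], [-1.43, 4.57], [0, 2.65], [-2.85, 2.85]. Speed limits (rad/s): [2.79, 2.79, 3.14, 3.14, 3.14, 3.14].

### API

Orientations are given as a unit quaternion [x, y, z, w].
In Python, from rig import robot gives the robot as it stands. The module is installed in compiled form; this text tells all that it offers.
- The arm moves only by the tool play_rows, never from a script. Its arguments are lists of equal length, an entry for each row: "gripper": the closure, from -1 (fully open) to 1 (shut); "delta_pos": the shift along the tool's x, y, z in cm, a list of three; "turn": the turn, a rotation vector about the tool's x, y, z in rad, a list of three. A call has 1 to 12 rows; each row is the pose to reach, as a shift and turn from the pose commanded when the call began, along the tool's axes at that moment; what a row does not reach only later rows make up. A row lasts 1/8 s, in which the tool goes at most 62.5 mm and 10.7 degrees, less where a joint would pass 70% of its speed; a pose out of reach is approached as far as the arm can. A call with a gripper value outside its range is refused whole. The fingers move at their own pace and stop on an object; "squeeze" is the grip in N (left out, the last holds). Time passes only in rows, so rows that repeat a pose let the fingers close. It gives the time, the measured TCP pose, the force, the opening and the grip force at its end, in the units of the state.
- robot.get_obs(): the state, without advancing time (a new reading comes with each control period).
- robot.camera(name): name is "side" or "top"; returns a dict with "color" (400x640x3 uint8, red, green, blue), "vfov" (degrees; the focal length in pixels is half the picture's height over the tangent of half this angle, whatever the lens; pixels are square), "cx", "cy" (the principal point, pixels), "R" (3x3) and "t" (3): a world point X has camera coordinates R X + t. Camera axes: x right, y down, z forward; pixel columns grow to the right and rows downward; lengths in m; the calibration is good to about 2 mm. A picture is of the moment at which its call begins. There is no depth.
- robot.hand_in(): hands the job in; it is judged then, once.
The state is a dict: "time": time; "q": joint angles; "joint_velocities": joint speeds; "joint_torque": joint torques, N m; "position": TCP position; "tool_rot": TCP orientation; "ft_force": force on the tool from outside, world axes, zero at the start; "moment": the same for the moment, N m; "grip_width": finger opening in m; "grip_force": force on a finger pad.
Only numpy, scipy, OpenCV 4.12 (cv2) and the standard library are available. Lean on these libraries where they do the work, as an engineer would, in place of code of your own. Each camera call takes 0.05 s, during which the arm holds its last target. There are 200 camera calls.

### The job

Sort the two black charger bricks with the bridged aluminium gauge, sliding them flat on the bench mat and never lifting or tipping them. Slide the slim one, which fits, in at the gauge's flared mouth, right through the tunnel and on into the taped outline on the exit side; slide the wide one, which does not fit, into the taped outline on the mouth side. Leave each brick lying still inside its outline, lined up with it (either end first), and leave everything else where it is.

Things in the scene. Friction and masses are not known exactly. Their poses are not given: they have to be found in the camera images.
- slim: the slim black charger brick: 44 wide (its x), 140 long (its y), 32 high; origin at the centre of its underside; mains inlet in its +y end. Mass about 0.34 kg. It fits the gauge. The grey bench mat that all stands on is 3 thick: its top is at z = 0.003
- wide: the wide black charger brick: 58 wide (its x), 140 long (its y), 32 high; origin at the centre of its underside; mains inlet in its +y end. Mass about 0.45 kg. It is too wide for the gauge
- gauge: fixed aluminium go gauge: a straight tunnel along its y, 49 wide (x), 40 high, 32 long (y -16 to 16), between two jaws 22 wide joined by a bridge; 93 wide, 58 high overall. Two steel plates 40 high flare out at the mouth on its +y side (entry, robot's left), to y = 30, x = +-37; the exit is on its -y side. Origin: centre of the tunnel, on the mat
- pass_mark: white taped outline on the mat beyond the gauge's exit (robot's right), for the slim brick: 66 (x) x 162 (y) inside the 6 wide tape; origin at its centre
- reject_mark: white taped outline on the mat on the side of the gauge's mouth (robot's left), for the wide brick: 80 (x) x 162 (y) inside the 6 wide tape; origin at its centre
- jar: bystander: screw-top jar, 54 across, 62 high; origin at its middle, on the underside
- tape_roll: bystander: roll of tape lying flat, 72 across, 25 high; origin at its middle, on the underside
- wall_charger: bystander: white wall charger block, 42 x 46 x 28 high, two prongs to its -x; origin at its middle, on the underside
- load_tester: bystander: grey tester box with display, 55 (x) x 85 (y) x 26 high; origin at its middle, on the underside
- screwdriver: bystander: screwdriver, 170 long overall along its x axis, about 30 wide; origin at about its middle, on the underside
- parts_tray: bystander: blue open tray, 130 (x) x 110 (y) x 40 high; origin at its middle, on the underside
- plug_adapter: bystander: black plug adapter, 30 (x) x 34 (y) x 22 high, with an 18 long nose to its -y; origin at its middle, on the underside
- relay_box: bystander: white relay box, 50 (x) x 75 (y) x 30 high; origin at its middle, on the underside
Mind the look-alikes: they are no part of the job. Leave any blue look-alike of the slim alone.

How it is judged:
On the way, in this order (a step that is already met when the one before it is completed fails the run):
1. the slim brick is inside the gauge (its centre within 30 mm of the tunnel's centre along it, 8 mm across) (y of slim in the frame of gauge between -0.03 and 0.03 m and x of slim in the frame of gauge between -0.008 and 0.008 m), for 0.1 s.
2. the slim brick has come out of the exit side (its centre more than 84 mm beyond the tunnel's centre) (y of slim in the frame of gauge below -0.084 m), for 0.1 s.
At the end, for the whole second after the job is handed in: Both bricks lie flat and still on the mat: the slim one in the outline on the exit side, the wide one in the outline on the mouth side, each centred within 16 mm and lined up within 0.18 rad (either way round). Bystanders within 25 mm of where they were (horizontal distance between slim and pass_mark below 0.016 m and angle between the y axis of slim and the y axis of pass_mark, either way round below 0.18 rad and height (world z) of each of slim, wide below 0.007 m and angle between each of slim, wide's own z axis and vertical below 0.06 rad and linear speed of each of slim, wide below 0.02 m/s and horizontal distance between wide and reject_mark below 0.016 m and angle between the y axis of wide and the y axis of reject_mark, either way round below 0.18 rad); the robot touches nothing.
It fails at once if the slim brick is lifted more than 10 mm off the mat or tipped (height (world z) of slim above 0.013 m or angle between slim's own z axis and vertical above 0.2 rad).
It fails at once if the wide brick is lifted more than 10 mm off the mat or tipped (height (world z) of wide above 0.013 m or angle between wide's own z axis and vertical above 0.2 rad).
It fails at once if any bystander is pushed more than 25 mm from its place (distance of any of jar, tape_roll, wall_charger, load_tester, screwdriver, parts_tray, plug_adapter, relay_box from where it was at the start of the episode above 0.025 m).
It also fails if it takes over 61 s, if anything falls off the work surface, if the arm or the gripper's body presses on something with over 40 N, if the wrist force passes 120 N, or if a joint passes its speed limit or range.

## Working session

There is one attempt and no reset: what is moved stays moved. The work goes in short steps, Python scripts to look and compute and a tool call to move; the robot and the scene stay as the last step left them, time stands still between calls to the robot, and variables do not carry over. Pictures are saved under pics/ and viewed, at most 12 in all, crops included, and the job is handed in when it is done.

Besides the shell and the picture viewer there is one more tool, called after "Request:" by a JSON object that holds its "api" and its "payload". play_rows: Moves the arm, as the interface text tells. Its arguments: {"type":"object","properties":{"gripper":{"type":"array","items":{"type":"number"}},"delta_pos":{"type":"array","items":{"type":"array","items":{"type":"number"}}},"turn":{"type":"array","items":{"type":"array","items":{"type":"number"}}},"squeeze":{"type":"number"}},"required":["gripper","delta_pos","turn"]}

```bash
mkdir -p pics; python3 - <<'E'
from rig import robot
import cv2,numpy as np,pickle
d={}
for n in("top","side"):
    c=robot.camera(n);d[n]=c
    cv2.imwrite(f"pics/{n}0.png",c["color"][:,:,::-1])
    print(n,c["vfov"],c["cx"],c["cy"],c["R"],c["t"], -np.array(c["R"]).T@c["t"])
pickle.dump(d,open("c0.pkl","wb"))
print(robot.get_obs())
E
```

```text
top 43.51090307178293 314.21129228120253 197.11669927472158 [[ 0.05737701 -0.99835181  0.00124337]
 [-0.97359482 -0.05622974 -0.22124952]
 [ 0.22095477  0.0114841  -0.97521644]] [-0.08473626  0.52526417  1.40375741] [ 0.2060895  -0.07118202  1.4852871 ]
side 53.86931130098413 319.12211568758636 197.27381516657573 [[ 0.80103939 -0.59849697 -0.01171682]
 [-0.46767839 -0.61349208 -0.63632098]
 [ 0.373648    0.51519787 -0.77133542]] [-0.44116553  0.23225932  0.80035748] [ 0.16296166 -0.53388945  0.75996649]
{'time': 0.1, 'q': array([ 1.12549763e+00,  5.28351219e-01,  1.43374714e+00,  7.38478246e-06,
        1.18138792e+00, -1.78518466e-01]), 'joint_velocities': array([ 4.34249210e-04, -1.83305980e-03, -2.65028482e-03, -9.21113343e-04,
        3.76227888e-05, -6.19407159e-04]), 'joint_torque': array([ 8.71186830e-05, -4.40988028e+01, -1.77151161e+01,  6.35224278e-02,
        5.33306727e-02, -3.37655672e-05]), 'position': array([0.16446764, 0.60230934, 0.22169159]), 'tool_rot': array([ 1.32996232e-01,  9.91116091e-01, -9.00080053e-04, -2.93803441e-04]), 'ft_force': array([-0.57064089, -0.47968019, -0.0491753 ]), 'moment': array([-0.05642567, -0.01052945,  0.00196812]), 'grip_force': 0.0, 'grip_width': 0.0866378426685931}
```

View pics/top0.png

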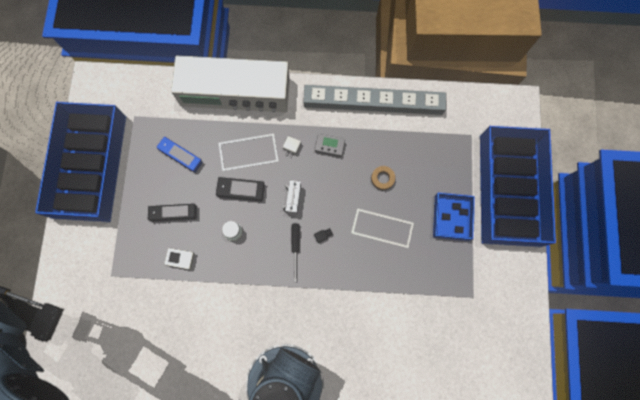

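View pics/side0.png

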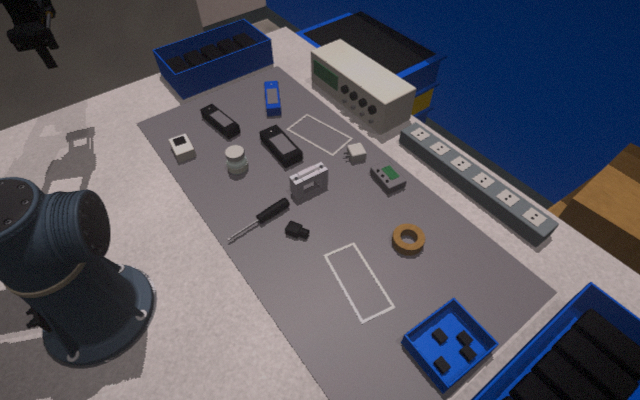

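The top view shows two black bricks, at (172,212) and (240,189). The blue look-alike is at (179,153), the gauge at (292,197), the reject outline at (248,152) and the pass outline at (382,228). The narrower black brick at (172,212) fits the slim and the one at (240,189) fits the wide. I'll measure both and confirm them in a crop.

```bash
cat > h.py <<'E'
import numpy as np,cv2
def ray(c,uv):
    f=200/np.tan(np.radians(c["vfov"])/2)
    uv=np.atleast_2d(np.array(uv,float))
    d=np.c_[(uv[:,0]-c["cx"])/f,(uv[:,1]-c["cy"])/f,np.ones(len(uv))]@np.array(c["R"])
    return -np.array(c["R"]).T@c["t"],d
def plane(c,uv,z):
    o,d=ray(c,uv); return (o+d*((z-o[2])/d[:,2])[:,None])[:,:2]
def proj(c,X):
    f=200/np.tan(np.radians(c["vfov"])/2)
    P=np.atleast_2d(X)@np.array(c["R"]).T+c["t"]; return P[:,:2]/P[:,2:]*f+[c["cx"],c["cy"]]
def blob(mask,uv):
    n,l,s,ce=cv2.connectedComponentsWithStats(mask.astype(np.uint8))
    ys,xs=np.nonzero(l); k=np.argmin((xs-uv[0])**2+(ys-uv[1])**2)
    m=(l==l[ys[k],xs[k]]).astype(np.uint8)
    cs,_=cv2.findContours(m,cv2.RETR_EXTERNAL,cv2.CHAIN_APPROX_NONE)
    return max(cs,key=len)[:,0,:],m
def rect(P):
    (c,(w,h),a)=cv2.minAreaRect((P*1000).astype(np.float32))
    a=np.radians(a)
    if w<h: a+=np.pi/2
    a=(a+np.pi/2)%np.pi-np.pi/2   # long-axis direction in world
    return np.round(c,1),np.round([min(w,h),max(w,h)],1),round(float(a),3)
E
python3 - <<'E'
import pickle;from h import *
d=pickle.load(open("c0.pkl","rb"))
for n,ob in dict(top=dict(slim=(172,212),wide=(235,195),rej=(221,152),pas=(355,220)),side=dict(slim=(215,125),wide=(270,145),rej=(290,125),pas=(340,285))).items():
    c=d[n];g=c["color"].astype(int);mx=g.max(2);sat=mx-g.min(2)
    for k,uv in ob.items():
        m=(mx<62) if k in("slim","wide") else ((mx>135)&(sat<40))
        P,_=blob(m,uv)
        print(n,k,len(P),P.min(0),P.max(0),*[rect(plane(c,P,z)) for z in((.035,.003) if k in("slim","wide") else (.003,))])
c=d["top"];i=c["color"][:,:,::-1]
cv2.imwrite("pics/crop.png",cv2.resize(i[120:270,130:330],(800,600),interpolation=cv2.INTER_CUBIC))
E
```

```text
top slim 108 [152 206] [195 220] (array([448.5, 351.1]), array([ 34.9, 130.9]), -1.202) (array([453.8, 360.4]), array([ 35.6, 133.8]), -1.202)
top wide 87 [218 195] [261 200] (array([520.2, 167.2]), array([  5.9, 128.9]), 1.53) (array([527.1, 172.4]), array([  6.1, 131.7]), 1.53)
top rej 3024 [ 0 42] [639 399] (array([452.1, -24.4]), array([1067.2, 2063.4]), 1.554)
top pas 3024 [ 0 42] [639 399] (array([452.1, -24.4]), array([1067.2, 2063.4]), 1.554)
side slim 119 [201 104] [239 139] (array([455.9, 349.9]), array([ 61. , 169.7]), -1.45) (array([468.9, 388.9]), array([ 63.7, 177.2]), -1.45)
side wide 108 [260 125] [302 168] (array([538., 159.]), array([ 71.9, 164.8]), 1.538) (array([554.5, 189.5]), array([ 75.1, 172. ]), 1.538)
side rej 133 [286 114] [352 155] (array([671.7, 163.9]), array([ 94.7, 176.2]), -1.339)
side pas 2095 [ 0 73] [395 399] (array([207.9, 174.1]), array([ 584. , 1159.2]), -1.532)
```

View pics/crop.png

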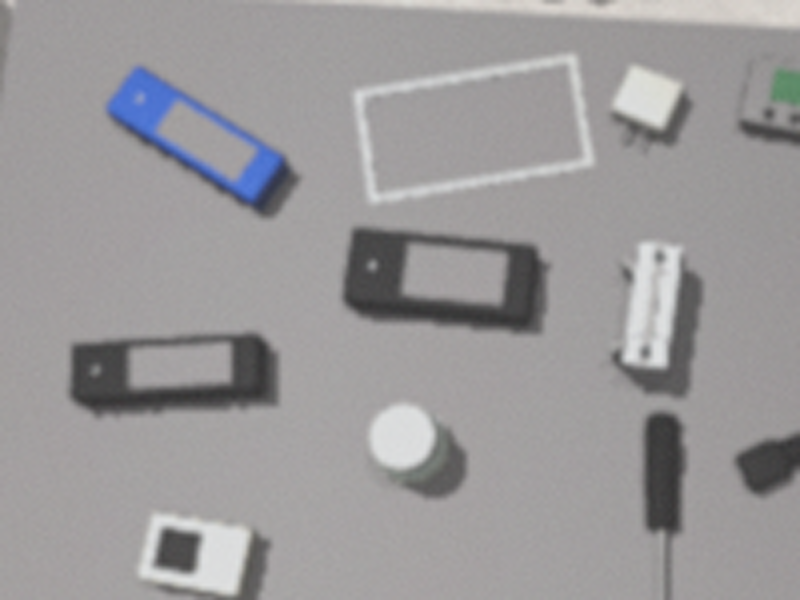

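The crop confirms it. The slim brick is the narrow black one (crop (168,370), inlet dot at its left end) and the wide brick is the broader black one (crop (442,275)). The gauge top is at crop (653,303), with its flares on the left. Next I fit clean edges.

```bash
cat > meas.py <<'E'
from h import *
def line_x(pts): # fit robust line, return point,dir
    v=cv2.fitLine(pts.astype(np.float32),cv2.DIST_HUBER,0,.01,.01).ravel(); return v[2:],v[:2]
def brick(c,uv,hw,thr=None,box=(34,20),S=4,z=.035,verbose=True):
    """top view: far long edge and left end edge of top face are clean silhouettes"""
    img=c["color"]; x0,y0=int(uv[0]-box[0]),int(uv[1]-box[1])
    cr=img[y0:y0+2*box[1],x0:x0+2*box[0]].max(2)
    big=cv2.resize(cr,None,fx=S,fy=S,interpolation=cv2.INTER_CUBIC)
    mat=np.median(cr); t=thr or (mat+40)/2
    m=(big<t).astype(np.uint8)
    n,l,s,_=cv2.connectedComponentsWithStats(m); k=1+np.argmax(s[1:,4]); m=(l==k).astype(np.uint8)
    m=cv2.morphologyEx(m,cv2.MORPH_CLOSE,np.ones((5,5)))
    P=max(cv2.findContours(m,cv2.RETR_EXTERNAL,cv2.CHAIN_APPROX_NONE)[0],key=len)[:,0,:]
    uvp=(P+.5)/S-.5+[x0,y0]; W=plane(c,uvp,z)
    ctr,sz,a=rect(W)
    u=np.array([np.cos(a),np.sin(a)]); u*=np.sign(u[1]); v=np.array([u[1],-u[0]]) # u ~ +y, v ~ +x
    for _ in range(3):
        s=W@u; q=W@v; lo,hi=s.min(),s.max()
        sel=(s>lo+.02)&(s<hi-.02)&(q>(q.min()+q.max())/2)
        p,dd=line_x(W[sel]); dd=dd*np.sign(dd[1]); u=dd; v=np.array([u[1],-u[0]])
    top=p@v
    s=W@u;q=W@v
    e=W[(s>s.max()-.012)&(q<top-.01)&(q>top-2*hw+.01)]
    end=np.median(e@u)
    if verbose: print("mat",mat,"rect",ctr,sz,a,"len",s.max()-s.min(),"wid",q.max()-q.min())
    return v*(top-hw)+u*(end-.07), np.arctan2(u[1],u[0])-np.pi/2
def bright(c,uv,z,box,t,S=4):
    x0,y0=int(uv[0]-box[0]),int(uv[1]-box[1])
    cr=c["color"][y0:y0+2*box[1],x0:x0+2*box[0]].min(2)
    big=cv2.resize(cr,None,fx=S,fy=S,interpolation=cv2.INTER_CUBIC)
    m=(big>t).astype(np.uint8)
    n,l,s,_=cv2.connectedComponentsWithStats(m); k=1+np.argmax(s[1:,4]); m=(l==k).astype(np.uint8)
    P=max(cv2.findContours(m,cv2.RETR_EXTERNAL,cv2.CHAIN_APPROX_NONE)[0],key=len)[:,0,:]
    return rect(plane(c,(P+.5)/S-.5+[x0,y0],z)),np.median(cr)
E
python3 - <<'E'
import pickle;from meas import *
d=pickle.load(open("c0.pkl","rb"));c=d["top"]
for t in(60,75):
  print("slim",brick(c,(172,212),.022,t)); print("wide",brick(c,(240,189),.029,t,box=(34,24)))
for t in (140,155):
  print("rej",bright(c,(248,152),.003,(33,21),t)); print("pas",bright(c,(382,228),.003,(36,24),t))
for t in (120,150,180): print("gauge",bright(c,(292,197),.061,(15,24),t))
s=d["side"]
print("side rej",bright(s,(319,134),.003,(37,26),140),"pas",bright(s,(359,282),.003,(40,44),150))
E
```

```text
mat 162.0 rect [447.9 338.5] [ 4.6 58.6] -1.455 len 0.0586591723841825 wid 0.0056011950949971245
slim (array([nan, nan]), np.float32(0.08700299))
mat 161.0 rect [520.1 166.5] [  6.2 129.4] 1.537 len 0.12944678368891882 wid 0.006775167141106708
wide (array([nan, nan]), np.float32(-0.046388388))
mat 162.0 rect [462.9 360.1] [ 46.2 142.4] -1.459 len 0.143314160449168 wid 0.05441325202057551
slim (array([0.45694712, 0.36004572]), np.float32(0.028064609))
mat 161.0 rect [544.7 166.5] [ 60.5 139.9] 1.528 len 0.14058778506484593 wid 0.06359007730640742
wide (array([0.53861917, 0.16586417]), np.float32(-0.07534993))
rej ((array([675.2, 161.8]), array([135.4, 207.5]), -1.513), np.float64(157.0))
pas ((array([ 461.2, -260. ]), array([144.5, 216.7]), -1.513), np.float64(146.0))
rej ((array([675.1, 163.6]), array([135.4, 203.9]), -1.513), np.float64(157.0))
pas ((array([ 460. , -261.3]), array([ 85.4, 180.6]), 1.368), np.float64(146.0))
gauge ((array([527.6,  12.3]), array([ 87.7, 143.1]), 0.061), np.float64(156.0))
gauge ((array([527.6,  12.3]), array([ 87.7, 143.1]), 0.061), np.float64(156.0))
gauge ((array([530.4,   9.4]), array([32.6, 91.6]), -0.071), np.float64(156.0))
side rej ((array([671.8, 163.5]), array([ 92.6, 174.9]), -1.34), np.float64(106.0)) pas ((array([ 458.3, -258.8]), array([ 79.3, 175.3]), 1.374), np.float64(123.0))
  return _methods._mean(a, axis=axis, dtype=dtype,
  ret = ret.dtype.type(ret / rcount)
```

```bash
python3 - <<'E'
import pickle;from meas import *
d=pickle.load(open("c0.pkl","rb"));c=d["top"];s=d["side"]
for t in(90,110):
  print("slim",brick(c,(172,212),.022,t)); print("wide",brick(c,(240,189),.029,t,box=(34,24)))
for t in (180,190,200):
  print("rej",bright(c,(248,152),.003,(33,21),t)); print("pas",bright(c,(382,228),.003,(36,24),t))
for t in (190,200,210): print("gauge",bright(c,(292,197),.061,(15,24),t))
for t in(150,165,180):print("side rej",bright(s,(319,134),.003,(37,26),t),"pas",bright(s,(359,282),.003,(40,44),t))
# bystanders, base planes rough
for n,p,z in(("jar",(232,231),.06),("charger",(292,145),.03),("tester",(330,145),.03),("drv",(296,237),.02),("tip",(297,279),.02),("drvtop",(296,224),.02),("plug",(323,236),.02),("relay",(180,259),.03),("tape",(383,178),.025),("blue",(179,153),.035)): print(n,plane(c,p,z).round(3))
E
```

```text
mat 162.0 rect [462.4 359. ] [ 51.1 146.2] -1.458 len 0.14829308789613066 wid 0.057156819422161
slim (array([0.46195789, 0.36179593]), np.float32(0.04241848))
mat 161.0 rect [544.9 166. ] [ 64.8 144.8] 1.538 len 0.14482887771009817 wid 0.0648502846440665
wide (array([0.54718674, 0.16739151]), np.float32(-0.042898655))
mat 162.0 rect [462.5 358.6] [ 54.1 149.8] -1.456 len 0.14981392171421937 wid 0.05421549000620396
slim (array([0.46634265, 0.36342637]), np.float32(0.11229944))
mat 161.0 rect [544.6 164.8] [ 68.  149.5] 1.535 len 0.14960773536676691 wid 0.06815638903883148
wide (array([0.54881607, 0.16869273]), np.float32(-0.043175817))
rej ((array([674.2, 159.9]), array([ 95.1, 176.8]), -1.339), np.float64(157.0))
pas ((array([ 460. , -261.9]), array([ 79.1, 174.9]), 1.369), np.float64(146.0))
rej ((array([674.2, 159.9]), array([ 92.8, 174.7]), -1.339), np.float64(157.0))
pas ((array([ 459.9, -261.7]), array([ 76.8, 172.6]), 1.37), np.float64(146.0))
rej ((array([644.1, 238.9]), array([ 7.7, 67. ]), 0.298), np.float64(157.0))
pas ((array([ 444.4, -173.8]), array([4.3, 8.5]), 0.361), n
[... 312 characters left out ...]
 -1.34), np.float64(106.0)) pas ((array([ 458.3, -258.8]), array([ 79.3, 175.3]), 1.374), np.float64(123.0))
side rej ((array([706.2,  56.4]), array([19.5, 40.3]), 0.871), np.float64(106.0)) pas ((array([ 458.2, -258.9]), array([ 77.7, 173.7]), 1.372), np.float64(123.0))Traceback (most recent call last):
  File "<stdin>", line 8, in <module>
  File "meas.py", line 32, in bright
    n,l,s,_=cv2.connectedComponentsWithStats(m); k=1+np.argmax(s[1:,4]); m=(l==k).astype(np.uint8)
                                                     ~~~~~~~~~^^^^^^^^^
    return _wrapfunc(a, 'argmax', axis=axis, out=out, **kwds)
    return bound(*args, **kwds)
ValueError: attempt to get argmax of an empty sequence
```

```bash
cat >> h.py <<'E'
def go(st,xyz,yaw):
    """delta (cm, tool axes) and turn about tool z so that TCP->xyz and tool y points at angle yaw"""
    from scipy.spatial.transform import Rotation as Ro
    R=Ro.from_quat(st["tool_rot"]); d=R.inv().apply(np.array(xyz)-st["position"])*100
    s=np.sin(yaw);c=np.cos(yaw)
    T=np.array([[s,c,0],[-c,s,0],[0,0,-1]]) # cols x,y,z ; y=(c,s,0), z down, x=y cross z
    T=np.c_[np.cross([c,s,0],[0,0,-1]),[c,s,0],[0,0,-1]]
    return d.round(2),(R.inv()*Ro.from_matrix(T)).as_rotvec().round(3)
E
python3 - <<'E'
import pickle;from meas import *;from rig import robot
d=pickle.load(open("c0.pkl","rb"));c=d["top"]
for n,p,z in(("instr L",(175,105),.0),("instr R",(288,110),0),("jar",(231,229),.065),("charger",(292,145),.03),("tester",(330,145),.03),("drvtop",(296,224),.02),("plug",(323,236),.02),("plugR",(333,233),.02),("relay",(180,259),.03),("blue near",(196,168),.03)): print(n,plane(c,p,z).round(3))
# grip-check: project predicted brick corners
st=robot.get_obs()
print(go(st,(.547,.167,.13),-.037+0),go(st,(.547,.167,.13),-.037+np.pi))
E
```

```text
instr L [[0.816 0.404]]
instr R [[0.82  0.045]]
jar [[0.421 0.178]]
charger [[0.695 0.023]]
tester [[ 0.701 -0.093]]
drvtop [[ 0.453 -0.005]]
plug [[ 0.422 -0.087]]
plugR [[ 0.433 -0.115]]
relay [[0.33  0.323]]
blue near [[0.605 0.307]]
(array([-48.38, -31.89,   9.21]), array([-2.000e-03,  1.000e-03,  1.341e+00])) (array([-48.38, -31.89,   9.21]), array([-1.000e-03, -2.000e-03, -1.801e+00]))
```

Request:
{"api": "play_rows", "payload": {"gripper": [-1, -1, -1, -1, -1, -1, -1, -1, -1, -1, -1, -1], "delta_pos": [[-4.8, -3.2, 0.9], [-9.6, -6.4, 1.8], [-14.4, -9.6, 2.7], [-19.2, -12.8, 3.7], [-24.0, -16.0, 4.6], [-28.8, -19.2, 5.5], [-33.6, -22.4, 6.4], [-38.4, -25.6, 7.3], [-43.2, -28.8, 8.2], [-48.4, -31.9, 9.2], [-48.4, -31.9, 9.2], [-48.4, -31.9, 9.2]], "turn": [[0, 0, 0.13], [0, 0, 0.27], [0, 0, 0.4], [0, 0, 0.54], [0, 0, 0.67], [0, 0, 0.8], [0, 0, 0.94], [0, 0, 1.07], [0, 0, 1.2], [0, 0, 1.34], [0, 0, 1.34], [0, 0, 1.34]], "squeeze": 15}}

```text
time: 1.6
position: [0.5466, 0.1674, 0.13]
tool_rot: [0.72, 0.694, -0.001, -0.001]
ft_force: [0.1, -0.5, 0.0]
grip_width: 0.087
grip_force: 0.0
```

Request:
{"api": "play_rows", "payload": {"gripper": [-1, -1, -1, -1, -1, -1], "delta_pos": [[0, 0, 3], [0, 0, 6], [0, 0, 8], [0, 0, 10], [0, 0, 11.8], [0, 0, 11.8]], "turn": [[0, 0, 0], [0, 0, 0], [0, 0, 0], [0, 0, 0], [0, 0, 0], [0, 0, 0]]}}

```text
time: 2.35
position: [0.5458, 0.1684, 0.0115]
tool_rot: [0.719, 0.695, -0.001, -0.001]
ft_force: [-0.4, -0.5, -0.4]
grip_width: 0.0871
grip_force: 0.0
```

Request:
{"api": "play_rows", "payload": {"gripper": [0, 0.5, 1, 1, 1, 1], "delta_pos": [[0, 0, 0], [0, 0, 0], [0, 0, 0], [0, 0, 0], [0, 0, 0], [0, 0, 0]], "turn": [[0, 0, 0], [0, 0, 0], [0, 0, 0], [0, 0, 0], [0, 0, 0], [0, 0, 0]], "squeeze": 15}}

```text
time: 3.1
position: [0.5488, 0.1675, 0.0131]
tool_rot: [0.72, 0.694, 0.001, 0.001]
ft_force: [2.0, -0.4, 3.2]
grip_width: 0.0582
grip_force: 15.0
```

Request:
{"api": "play_rows", "payload": {"gripper": [1, 1, 1, 1, 1, 1, 1, 1, 1, 1], "delta_pos": [[0, 1.2, 0], [0, 2.8, 0], [-0.1, 4.5, 0], [-0.1, 6.2, 0], [-0.1, 8.0, 0], [-0.2, 9.8, 0], [-0.2, 11.4, 0], [-0.2, 12.7, 0], [-0.2, 12.7, 0], [-0.2, 12.7, 0]], "turn": [[0, 0, -0.03], [0, 0, -0.06], [0, 0, -0.1], [0, 0, -0.14], [0, 0, -0.18], [0, 0, -0.22], [0, 0, -0.25], [0, 0, -0.27], [0, 0, -0.27], [0, 0, -0.27]]}}

```text
time: 4.35
position: [0.6694, 0.1612, 0.0117]
tool_rot: [0.619, 0.785, -0.004, -0.004]
ft_force: [-4.5, -0.0, 5.5]
grip_width: 0.058
grip_force: 14.8
```

```bash
python3 - <<'E'
from rig import robot
import cv2
c=robot.camera("side");cv2.imwrite("pics/s1.png",cv2.resize(c["color"][60:260,190:430,::-1],(720,600)))
s=robot.get_obs();print(s["position"],s["ft_force"],s["tool_rot"])
E
```

```text
[0.66940968 0.1611957  0.01176179] [-5.55811277 -0.2297503   4.31808233] [ 0.61938452  0.78506763 -0.00367414 -0.00425772]
```

View pics/s1.png

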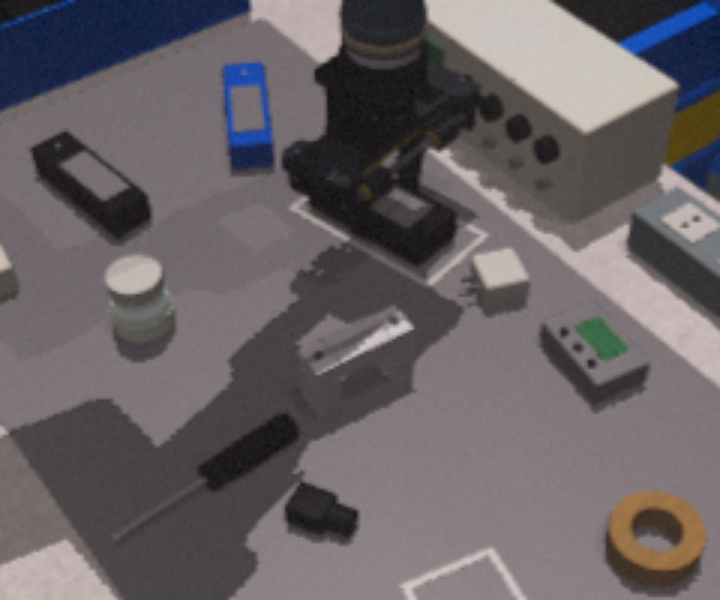

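The wide brick lies inside the reject outline in this crop (around (385,215)). I nudge it 3 mm, release and rise.

Request:
{"api": "play_rows", "payload": {"gripper": [1, 1, 1, -0.6, -0.8, -0.8, -0.8, -0.8, -0.8, -0.8], "delta_pos": [[0, 0.2, 0], [0, 0.3, 0], [0, 0.3, 0], [0, 0.1, 0], [0, 0.0, 0], [0, 0.0, 0], [0, 0, -3], [0, 0, -7], [0, 0, -11], [0, 0, -12]], "turn": [[0, 0, 0], [0, 0, 0], [0, 0, 0], [0, 0, 0], [0, 0, 0], [0, 0, 0], [0, 0, 0], [0, 0, 0], [0, 0, 0], [0, 0, 0]]}}

```text
time: 5.65
position: [0.6768, 0.1612, 0.1359]
tool_rot: [0.62, 0.785, 0.002, 0.002]
ft_force: [1.3, 0.4, -0.8]
grip_width: 0.0783
grip_force: 0.0
```

```bash
python3 - <<'E'
from rig import robot
from h import *
s=robot.get_obs()
yaw=.10; u=np.array([-np.sin(yaw),np.cos(yaw)])
p=np.array([.463,.361])+.052*u
print(s["position"],p,go(s,(*p,.13),yaw))
E
```

```text
[0.6767748  0.16120158 0.13588427] [0.45780866 0.41274022] (array([ 29.55, -15.47,   0.46]), array([0.007, 0.001, 0.134]))
```

Request:
{"api": "play_rows", "payload": {"gripper": [-0.8, -0.8, -0.8, -0.8, -0.8, -0.8, -0.8, -0.8, -0.8, -0.8, -0.8, -0.8], "delta_pos": [[5.0, -2.6, 0], [10, -5.2, 0], [15, -7.8, 0], [20, -10.4, 0], [25, -13, 0], [29.5, -15.5, 0.5], [29.5, -15.5, 0.5], [29.5, -15.5, 4], [29.5, -15.5, 8], [29.5, -15.5, 11], [29.5, -15.5, 12.4], [29.5, -15.5, 12.4]], "turn": [[0, 0, 0.05], [0, 0, 0.1], [0, 0, 0.13], [0, 0, 0.13], [0, 0, 0.13], [0, 0, 0.13], [0, 0, 0.13], [0, 0, 0.13], [0, 0, 0.13], [0, 0, 0.13], [0, 0, 0.13], [0, 0, 0.13]]}}

```text
time: 7.15
position: [0.4551, 0.4111, 0.0074]
tool_rot: [0.67, 0.743, -0.001, -0.0]
ft_force: [0.1, -0.3, 0.7]
grip_width: 0.0785
grip_force: 0.0
```

Request:
{"api": "play_rows", "payload": {"gripper": [0, 0.5, 1, 1, 1, 1], "delta_pos": [[0, 0, 0], [0, 0, 0], [0, 0, 0], [0, 0, 0], [0, 0, 0], [0, 0, 0]], "turn": [[0, 0, 0], [0, 0, 0], [0, 0, 0], [0, 0, 0], [0, 0, 0], [0, 0, 0]], "squeeze": 15}}

```text
time: 7.9
position: [0.4569, 0.4129, 0.0095]
tool_rot: [0.669, 0.743, 0.002, 0.001]
ft_force: [2.9, 1.7, 4.8]
grip_width: 0.0444
grip_force: 14.9
```

```bash
python3 - <<'E'
from rig import robot
from meas import *
import pickle
s=robot.get_obs();c=robot.camera("top");cs=robot.camera("side");pickle.dump((c,cs),open("c2.pkl","wb"))
t=c["color"][120:270,130:330,::-1];u=cs["color"][70:220,160:360,::-1]
cv2.imwrite("pics/t2.png",cv2.resize(np.vstack([t,u]),(800,1200))[::2,::2] if 0 else np.hstack([cv2.resize(t,(400,300),interpolation=2),cv2.resize(u,(400,300),interpolation=2)]))
print(s["position"],s["tool_rot"],s["grip_width"],s["ft_force"])
E
```

```text
[0.45686513 0.41292022 0.00945269] [6.69238068e-01 7.43045201e-01 1.93879105e-03 6.92006506e-04] 0.04439086021190832 [2.92337593 1.67184926 4.7582597 ]
```

View pics/t2.png

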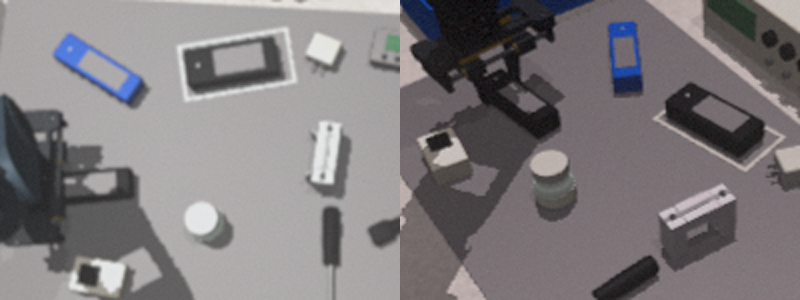

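```bash
python3 - <<'E'
from meas import *
import pickle
c,cs=pickle.load(open("c2.pkl","rb"))
for t in (90,100,110): print("wide",brick(c,(246,153),.029,t,box=(27,17)))
# slim: far edge & right(front) region only, crop right of gripper
x0,y0=163,195
cr=cv2.resize(c["color"][y0:y0+35,x0:x0+45].max(2),None,fx=4,fy=4,interpolation=2)
print(cr[::8,60],cr[::8,100], cr[60,::8])
for U in range(0,28,3):
    col=cr[:,U*4+8]; 
    k=np.nonzero(col<100)[0]; print(U+x0+2, (k[:1]+.5)/4-.5+y0, plane(c,[[U+x0+2,(k[0]+.5)/4-.5+y0]],.035).round(4) if len(k) else'')
E
```

```text
mat 164.0 rect [662.9 159.7] [ 66.5 140.2] -1.347 len 0.14462963558685765 wid 0.0792722152901515
wide (array([0.65624528, 0.15798409]), np.float32(0.10880959))
mat 164.0 rect [662.8 159.1] [ 68.7 142.2] -1.338 len 0.14229920988075634 wid 0.06899537884706541
wide (array([0.6669307 , 0.16064018]), np.float32(0.22705877))
mat 164.0 rect [662.8 159.1] [ 70.4 143.5] -1.337 len 0.14356711238878028 wid 0.07077632016727242
wide (array([0.66763578, 0.16130996]), np.float32(0.22922981))
[ 91  91  92  98 133  79 152 175 176 176 174 100  49  66  92  92  93  93] [174 173 174 173 160  89 112 121 126 109  72  57  53  84  93  93  93  95] [152 160 149  92 109 162 177 175 176 174 175 179 166  84  74  73  57  75
 119 175 175 178 177]
165 [194.625] [[0.5167 0.3887]]
168 [194.625] [[0.5172 0.3798]]
171 [194.625] [[0.5177 0.3709]]
174 [194.625] [[0.5182 0.362 ]]
177 [194.625] [[0.5188 0.3531]]
180 [197.875] [[0.5094 0.3431]]
183 [216.875] [[0.453  0.3276]]
186 [214.875] [[0.4594 0.3195]]
189 [203.875] [[0.4929 0.3144]]
192 [203.875] [[0.4934 0.3055]]
```

```bash
python3 - <<'E'
from rig import robot
from h import *
s=robot.get_obs()
G=np.array([.5304,.0094]);g=np.array([.068,.9977])
print(go(s,(*(G+.1825*g),.0095),-.068))
E
```

```text
(array([-2.292e+01,  6.240e+00, -1.000e-02]), array([ 0.004, -0.002,  0.172]))
```

Request:
{"api": "play_rows", "payload": {"gripper": [1, 1, 1, 1, 1, 1, 1, 1, 1, 1, 1, 1], "delta_pos": [[-1.2, 0.6, 0], [-3.4, 1.5, 0], [-5.8, 2.4, 0], [-8.2, 3.2, 0], [-10.6, 4.0, 0], [-13.0, 4.6, 0], [-15.4, 5.2, 0], [-17.8, 5.7, 0], [-20.0, 6.1, 0], [-22.0, 6.2, 0], [-22.9, 6.2, 0], [-22.9, 6.2, 0]], "turn": [[0, 0, 0.01], [0, 0, 0.03], [0, 0, 0.05], [0, 0, 0.07], [0, 0, 0.09], [0, 0, 0.11], [0, 0, 0.13], [0, 0, 0.15], [0, 0, 0.17], [0, 0, 0.172], [0, 0, 0.172], [0, 0, 0.172]]}}

```text
time: 9.5
position: [0.5403, 0.1911, 0.0095]
tool_rot: [0.731, 0.682, 0.0, -0.001]
ft_force: [0.2, 1.2, 9.4]
grip_width: 0.0443
grip_force: 14.7
```

```bash
python3 - <<'E'
from rig import robot
from meas import *
import pickle
s=robot.get_obs();c=robot.camera("top");cs=robot.camera("side");pickle.dump((c,cs),open("c3.pkl","wb"))
t=c["color"][160:235,210:310,::-1];u=cs["color"][105:205,240:340,::-1]
cv2.imwrite("pics/t3.png",np.hstack([cv2.resize(t,(400,300),interpolation=2),cv2.resize(u,(400,400),interpolation=2)[:300]]))
print(s["position"],s["tool_rot"],s["grip_width"],s["ft_force"])
E
```

```text
[0.54027302 0.19110115 0.00945689] [ 7.31285363e-01  6.82071317e-01  3.48321013e-04 -5.61843845e-04] 0.044273477826412465 [0.16245657 1.23638878 9.40003403]
```

View pics/t3.png

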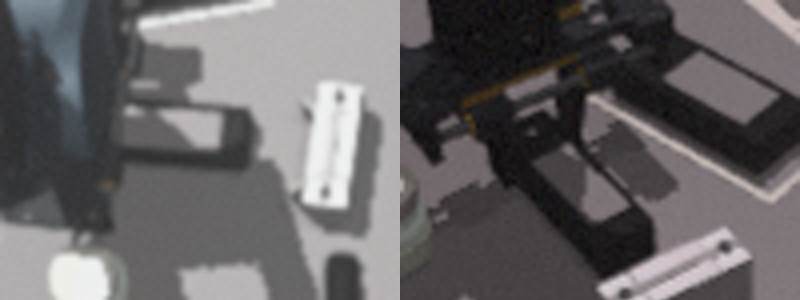

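```bash
python3 - <<'E'
from meas import *
import pickle
c,cs=pickle.load(open("c3.pkl","rb"))
x0,y0=244,178
big=cv2.resize(c["color"][y0:y0+30,x0:x0+32].max(2),None,fx=8,fy=8,interpolation=2).astype(int)
P=[];Q=[];L=[]
for u in range(2,26,1):
    col=big[:,int((u+.5)*8)]
    v=np.arange(len(col))
    # far edge: strongest dark-going gradient in rows 183..190
    gr=np.gradient(cv2.GaussianBlur(col.astype(np.float32),(1,9),0).ravel())
    w=slice(int((183-y0)*8),int((190-y0)*8)); k=w.start+np.argmin(gr[w])
    P.append([u+x0,(k+.5)/8-.5+y0])
P=np.array(P);print(P.T.round(1))
W=plane(c,P,.035)
G=np.array([.5304,.0094]);g=np.array([.068,.9977]);gx=np.array([.9977,-.068])
r=W-G; print(((r@g)*1e3).round(0),((r@gx)*1e3).round(1))
print(np.polyfit(r@g,r@gx,1))
for z in(170,180): print("gauge",bright(c,(292,197),.061,(15,24),z))
T=np.array([.5403,.1911])-G;print("tcp",T@g,T@gx)
E
```

```text
[[246.  247.  248.  249.  250.  251.  252.  253.  254.  255.  256.  257.
  258.  259.  260.  261.  262.  263.  264.  265.  266.  267.  268.  269. ]
 [184.2 184.3 182.6 184.3 189.1 189.4 189.4 184.3 184.4 184.2 184.1 185.2
  185.2 185.2 185.2 185.2 185.3 185.2 185.3 185.9 186.1 186.2 186.2 186.3]]
[144. 141. 139. 135. 130. 127. 124. 123. 120. 117. 114. 111. 108. 105.
 102.  99.  96.  93.  90.  87.  84.  81.  78.  75.] [22.3 22.3 28.  23.1  9.   8.2  8.6 24.6 24.5 25.7 26.4 23.4 23.8 24.1
 24.5 24.9 24.9 25.6 25.6 24.1 24.1 24.1 24.5 24.5]
[-0.08878239  0.0322281 ]
gauge ((array([527.6,  12.3]), array([ 87.7, 143.1]), 0.061), np.float64(178.0))
gauge ((array([532.3,  13.5]), array([45.1, 97.1]), -0.094), np.float64(178.0))
tcp 0.18195529000000002 -0.0024783699999999815
```

Request:
{"api": "play_rows", "payload": {"gripper": [1, 1, 1, 1, 1, 1, 1, 1], "delta_pos": [[0, 0.1, 0], [0, 0.1, 0], [-1, 0.1, 0], [-2.2, 0.1, 0], [-3.4, 0.1, 0], [-4.6, 0.1, 0], [-5.4, 0.1, 0], [-5.4, 0.1, 0]], "turn": [[0, 0, 0.015], [0, 0, 0.03], [0, 0, 0.03], [0, 0, 0.03], [0, 0, 0.03], [0, 0, 0.03], [0, 0, 0.03], [0, 0, 0.03]], "squeeze": 12}}

```text
time: 10.6
position: [0.5375, 0.1377, 0.0094]
tool_rot: [0.741, 0.671, 0.0, -0.001]
ft_force: [0.6, 3.4, 9.1]
grip_width: 0.0449
grip_force: 11.8
```

```bash
python3 - <<'E'
from rig import robot
from meas import *
import pickle
s=robot.get_obs();c=robot.camera("top");cs=robot.camera("side");pickle.dump((c,cs),open("c4.pkl","wb"))
t=c["color"][170:232,250:312,::-1];u=cs["color"][135:205,260:330,::-1]
cv2.imwrite("pics/t4.png",np.hstack([cv2.resize(t,(400,400),interpolation=2),cv2.resize(u,(400,400),interpolation=2)]))
G=np.array([.5304,.0094]);T=s["position"][:2]-G
print(s["position"],s["tool_rot"],s["ft_force"],s["moment"],T@[.068,.9977],T@[.9977,-.068])
E
```

```text
[0.53746816 0.13772294 0.00937525] [ 7.41440140e-01  6.71018416e-01  4.94391755e-04 -7.48835798e-04] [0.59691858 3.39608646 9.14204453] [ 0.50351282 -0.21204783  0.06662389] 0.12850843669493622 -0.0016740529580581203
```

View pics/t4.png

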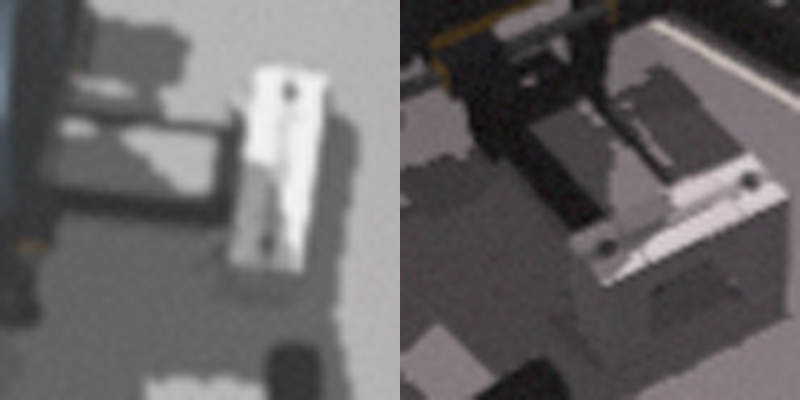

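Request:
{"api": "play_rows", "payload": {"gripper": [1, 1, 1, 1, 1, 1], "delta_pos": [[-0.6, 0.02, 0], [-1.4, 0.05, 0], [-2.2, 0.07, 0], [-3.0, 0.1, 0], [-3.5, 0.11, 0], [-3.5, 0.11, 0]], "turn": [[0, 0, 0], [0, 0, 0], [0, 0, 0], [0, 0, 0], [0, 0, 0], [0, 0, 0]]}}

```text
time: 11.45
position: [0.5351, 0.1032, 0.0093]
tool_rot: [0.741, 0.671, 0.001, -0.001]
ft_force: [0.9, 6.1, 9.2]
grip_width: 0.0443
grip_force: 11.9
```

Request:
{"api": "play_rows", "payload": {"gripper": [1, 1, 1, 1, 1, 1, 1, 1], "delta_pos": [[-0.6, 0.02, 0], [-1.4, 0.05, 0], [-2.2, 0.07, 0], [-3.0, 0.1, 0], [-4.0, 0.12, 0], [-4.7, 0.14, 0], [-4.9, 0.15, 0], [-4.9, 0.15, 0]], "turn": [[0, 0, 0], [0, 0, 0], [0, 0, 0], [0, 0, 0], [0, 0, 0], [0, 0, 0], [0, 0, 0], [0, 0, 0]]}}

```text
time: 12.45
position: [0.5314, 0.0548, 0.0093]
tool_rot: [0.741, 0.671, 0.0, -0.001]
ft_force: [0.1, 7.5, 9.5]
grip_width: 0.0448
grip_force: 11.9
```

```bash
python3 - <<'E'
from rig import robot
from meas import *
import pickle
s=robot.get_obs();c=robot.camera("top");cs=robot.camera("side");pickle.dump((c,cs),open("c5.pkl","wb"))
t=c["color"][170:232,260:350,::-1];u=cs["color"][135:225,250:370,::-1]
cv2.imwrite("pics/t5.png",np.hstack([cv2.resize(t,(400,276),interpolation=2),cv2.resize(u,(400,300),interpolation=2)[:276]]))
G=np.array([.5304,.0094]);T=s["position"][:2]-G
print(s["position"],s["ft_force"],T@[.068,.9977],T@[.9977,-.068])
p=G+[.068*-.062,.9977*-.062]
print(p,go(s,(*(G+np.array([.068,.9977])*-.055),.01),-.068))
E
```

```text
[0.53139602 0.05478802 0.00933531] [0.12776494 7.51444906 9.52421076] 0.04535135533348129 -0.002092657900271578
[ 0.526184  -0.0524574] (array([-10.02,   0.53,  -0.09]), array([-0.001, -0.002, -0.032]))
```

View pics/t5.png

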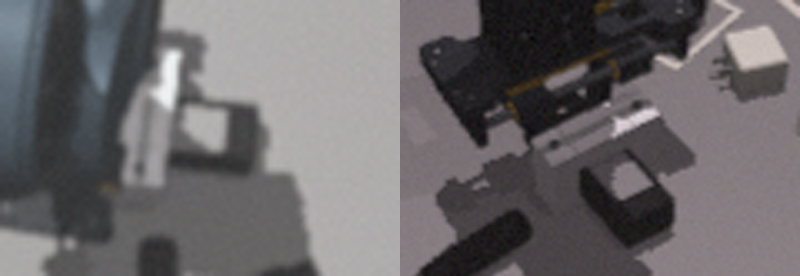

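Request:
{"api": "play_rows", "payload": {"gripper": [-0.7, -0.7, -0.7, -0.7, -0.7, -0.7, -0.7, -0.7, -0.7, -0.7, -0.7], "delta_pos": [[0, 0, 0], [0, 0, 0], [0, 0, 0], [0, 0, -4], [0, 0, -9], [0, 0, -12], [0, 0, -12], [-4, 0.2, -12], [-9, 0.4, -12], [-10, 0.5, -12], [-10, 0.5, -12]], "turn": [[0, 0, 0], [0, 0, 0], [0, 0, 0], [0, 0, 0], [0, 0, 0], [0, 0, 0], [0, 0, 0], [0, 0, -0.03], [0, 0, -0.03], [0, 0, -0.03], [0, 0, -0.03]]}}

```text
time: 13.92
position: [0.5266, -0.0473, 0.1273]
tool_rot: [0.731, 0.682, -0.001, -0.001]
ft_force: [-0.4, -0.2, 0.1]
grip_width: 0.0741
grip_force: 0.0
```

```bash
python3 - <<'E'
from rig import robot
from meas import *
s=robot.get_obs();c=robot.camera("side")
G=np.array([.5304,.0094]);T=s["position"][:2]-G
print(s["position"],s["ft_force"],s["grip_width"],T@[.068,.9977],T@[.9977,-.068])
print(go(s,(*(G+np.array([.068,.9977])*-.055),.01),-.068))
E
```

```text
[ 0.52658532 -0.04733301  0.12734271] [-0.35872304 -0.17990947  0.11224877] 0.07412824613804335 -0.05686192608275529 5.1937975358494655e-05
(array([ 0.17,  0.03, 11.73]), array([-0.003, -0.001, -0.002]))
```

Request:
{"api": "play_rows", "payload": {"gripper": [-0.7, -0.7, -0.7, -0.7, -0.7, 0, 0.5, 1, 1, 1, 1, 1], "delta_pos": [[0, 0, 4], [0, 0, 8], [0, 0, 10.5], [0, 0, 11.7], [0, 0, 11.7], [0, 0, 11.7], [0, 0, 11.7], [0, 0, 11.7], [0, 0, 11.7], [0, 0, 11.7], [0, 0, 11.7], [0, 0, 11.7]], "turn": [[0, 0, 0], [0, 0, 0], [0, 0, 0], [0, 0, 0], [0, 0, 0], [0, 0, 0], [0, 0, 0], [0, 0, 0], [0, 0, 0], [0, 0, 0], [0, 0, 0], [0, 0, 0]], "squeeze": 15}}

```text
time: 15.48
position: [0.527, -0.0472, 0.012]
tool_rot: [0.731, 0.683, -0.0, -0.0]
ft_force: [-1.7, -0.8, 5.8]
grip_width: 0.0442
grip_force: 15.0
```

Request:
{"api": "play_rows", "payload": {"gripper": [1, 1, 1, 1, 1, 1, 1, 1], "delta_pos": [[-0.6, 0, 0], [-2, 0, 0], [-3.6, 0, 0], [-5.4, 0, 0], [-7.2, 0, 0], [-8.8, 0, 0], [-9.8, 0, 0], [-9.8, 0, 0]], "turn": [[0, 0, 0], [0, 0, 0], [0, 0, 0], [0, 0, 0], [0, 0, 0], [0, 0, 0], [0, 0, 0], [0, 0, 0]]}}

```text
time: 16.48
position: [0.5206, -0.1449, 0.012]
tool_rot: [0.731, 0.682, 0.0, -0.0]
ft_force: [-0.9, 0.8, 6.4]
grip_width: 0.044
grip_force: 14.9
```

```bash
python3 - <<'E'
from rig import robot
from meas import *
import pickle
s=robot.get_obs();c=robot.camera("top");cs=robot.camera("side");pickle.dump((c,cs),open("c6.pkl","wb"))
t=c["color"][165:255,270:420,::-1];u=cs["color"][140:330,260:450,::-1]
cv2.imwrite("pics/t6.png",np.hstack([cv2.resize(t,(400,240),interpolation=2),cv2.resize(u,(400,400),interpolation=2)[:240]]))
print(s["position"],s["tool_rot"],s["ft_force"])
print(plane(c,(383,178),.025))
E
```

```text
[ 0.5206295  -0.14491253  0.01202097] [ 7.31234044e-01  6.82126563e-01  1.57911888e-04 -3.17719419e-04] [-0.9082015   0.75505718  6.4249727 ]
[[ 0.60789617 -0.25761036]]
```

View pics/t6.png

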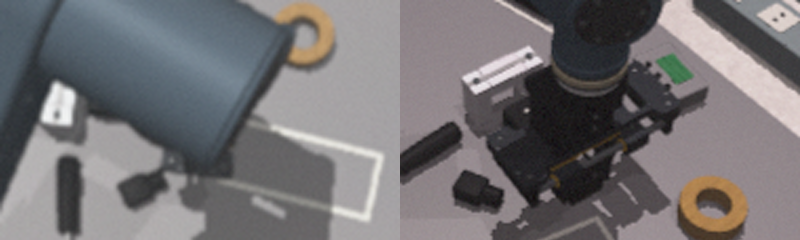

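```bash
python3 - <<'E'
from rig import robot
from h import *
print(go(robot.get_obs(),(.4492,-.3093,.012),-.2))
E
```

```text
(array([-16.89,  -5.99,   0.  ]), array([-0.   , -0.   ,  0.131]))
```

Request:
{"api": "play_rows", "payload": {"gripper": [1, 1, 1, 1, 1, 1, 1, 1, 1, 1, 1, 1], "delta_pos": [[-0.8, -0.2, 0], [-2.4, -0.8, 0], [-4.2, -1.4, 0], [-6.2, -2.1, 0], [-8.2, -2.8, 0], [-10.2, -3.5, 0], [-12.2, -4.2, 0], [-14.2, -5.0, 0], [-15.8, -5.6, 0], [-16.9, -6.0, 0], [-16.9, -6.0, 0], [-16.9, -6.0, 0]], "turn": [[0, 0, 0.01], [0, 0, 0.02], [0, 0, 0.04], [0, 0, 0.05], [0, 0, 0.07], [0, 0, 0.08], [0, 0, 0.1], [0, 0, 0.12], [0, 0, 0.13], [0, 0, 0.13], [0, 0, 0.13], [0, 0, 0.13]]}}

```text
time: 18.08
position: [0.4491, -0.3095, 0.012]
tool_rot: [0.774, 0.633, -0.0, -0.0]
ft_force: [-2.1, 0.6, 5.2]
grip_width: 0.0438
grip_force: 14.9
```

Request:
{"api": "play_rows", "payload": {"gripper": [-0.4, -0.6, -0.6, -0.6, -0.6, -0.6, -0.6, -0.6, -0.6, -0.6, -0.6, -0.6], "delta_pos": [[0, 0, 0], [0, 0, 0], [0, 0, 0], [0, 0, -3], [0, 0, -7], [0, 0, -11], [0, 0, -15], [-2, 0, -18], [-5, 0, -18], [-9, 0, -18], [-13, 0, -18], [-13, 0, -18]], "turn": [[0, 0, 0], [0, 0, 0], [0, 0, 0], [0, 0, 0], [0, 0, 0], [0, 0, 0], [0, 0, 0], [0, 0, 0], [0, 0, 0], [0, 0, 0], [0, 0, 0], [0, 0, 0]]}}

```text
time: 19.58
position: [0.4234, -0.44, 0.1914]
tool_rot: [0.775, 0.633, -0.0, 0.001]
ft_force: [-0.0, 1.2, -0.4]
grip_width: 0.0697
grip_force: 0.0
```

```bash
python3 - <<'E'
from rig import robot
from meas import *
import pickle
s=robot.get_obs();c=robot.camera("top");cs=robot.camera("side");pickle.dump((c,cs),open("c7.pkl","wb"))
t=c["color"][125:255,210:420,::-1];u=cs["color"][80:340,200:420,::-1]
cv2.imwrite("pics/t7.png",np.hstack([cv2.resize(t,(420,260),interpolation=2),cv2.resize(u,(330,390),interpolation=2)[130:390]]))
print(s["position"],s["ft_force"])
for t in(90,100,110):
  print("wide",brick(c,(246,153),.029,t,box=(27,17),verbose=0))
E
```

```text
[ 0.42340514 -0.43996652  0.19136731] [-0.01678855  1.19121749 -0.35600429]
wide (array([0.61293077, 0.18471253]), np.float32(-0.6513504))
wide (array([0.66094414, 0.15917179]), np.float32(0.11811912))
wide (array([0.66705054, 0.16074595]), np.float32(0.22873485))
```

View pics/t7.png

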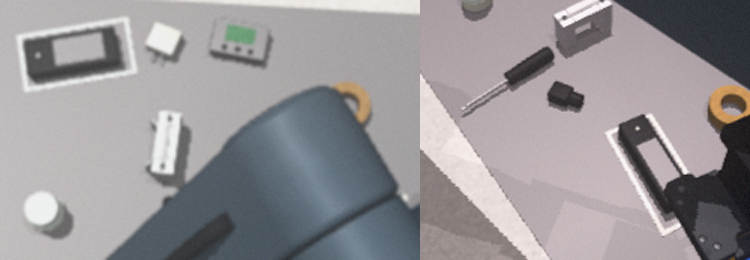

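Slim lies in the pass outline in the side view, though the arm hides part of it. I move the arm aside for a clear measurement.

Request:
{"api": "play_rows", "payload": {"gripper": [-0.6, -0.6, -0.6, -0.6, -0.6, -0.6], "delta_pos": [[-3, -5, 0], [-6, -10, -1], [-9, -14, -2], [-12, -19, -3], [-12, -19, -3], [-12, -19, -3]], "turn": [[0, 0, 0], [0, 0, 0], [0, 0, 0], [0, 0, 0], [0, 0, 0], [0, 0, 0]]}}

```text
time: 20.42
position: [0.2147, -0.5158, 0.2214]
tool_rot: [0.773, 0.634, 0.001, -0.0]
ft_force: [0.2, -0.3, -0.7]
grip_width: 0.0698
grip_force: 0.0
```

```bash
python3 - <<'E'
from rig import robot
from meas import *
s=robot.get_obs();c=robot.camera("top");cs=robot.camera("side")
t=c["color"][180:265,330:440,::-1];u=c["color"][125:180,210:290,::-1]
cv2.imwrite("pics/t8.png",np.hstack([cv2.resize(t,(400,309),interpolation=2),cv2.resize(u,(400,275),interpolation=2)[:309] if 0 else cv2.copyMakeBorder(cv2.resize(u,(400,275),interpolation=2),0,34,0,0,0)]))
for t in(100,110,118):
  print("slim",brick(c,(382,227),.022,t,box=(31,18),verbose=0),"wide",brick(c,(246,153),.029,t,box=(27,17),verbose=0))
# label centroid (top-face) for both bricks, vs camera planes
x0=c["color"]
print(s["position"],s["joint_velocities"].round(3))
E
```

```text
slim (array([ 0.45710455, -0.25564283]), np.float32(-0.17872226)) wide (array([0.65813163, 0.15895539]), np.float32(0.07953012))
slim (array([ 0.45793393, -0.25526258]), np.float32(-0.18045723)) wide (array([0.66708296, 0.16071101]), np.float32(0.22876596))
slim (array([ 0.45858197, -0.25485886]), np.float32(-0.18059754)) wide (array([0.66752524, 0.16118883]), np.float32(0.229918))
[ 0.21474705 -0.51578498  0.22138869] [ 0.028  0.009  0.002 -0.003 -0.001 -0.001]
```

View pics/t8.png

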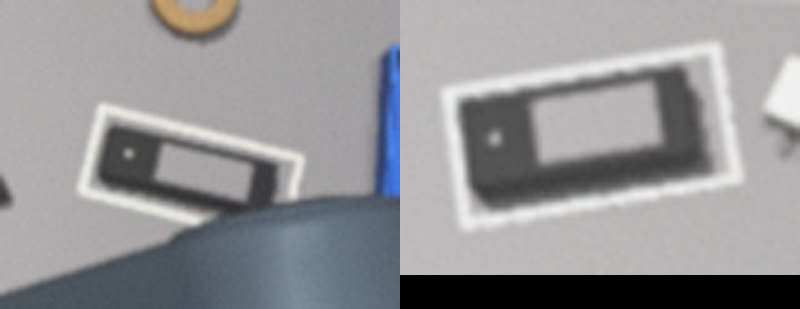

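Both bricks sit inside their outlines. Slim is about 5 mm off centre and wide about 6 mm off, and both are aligned within 0.03 rad. The robot is clear of everything.

```bash
python3 -c "
from rig import robot
print(robot.hand_in())"
```

```text
the job is handed in; nothing more can be done
None
```

I handed the job in at about 20 s: the slim brick went through the gauge into the exit-side outline and the wide brick is in the mouth-side outline, measured about 5 and 6 mm off centre (limit 16 mm); no verdict was returned.

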